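Clear the loupe off the test fixture and snap its lid shut

ROBOT

A 6-joint arm with a two-finger parallel gripper is mounted at the origin on the work surface. World frame = base frame: x ahead of the robot, y to its left, z up, the work surface at z = 0. Lengths are in m, angles in rad, forces in N, time in s.
With the tool pointing down it reaches from about 0.4 to 0.825 m from the base axis. Payload 7 kg.
Tool frame: the origin (TCP) lies at the very end of the fingers, on their centre line; the grasp point (between the pads) lies 19 mm behind it; z points along the fingers, y is the line along which they close (so a half turn about z gives the same grasp; the last joint's range is limited). The gripper opens to 88 mm and grips with 3 to 60 N. Pads are 19 mm wide; open, the fingers measure 130 mm over their backs; the gripper's body (78 mm by 193 mm) begins 47 mm behind the grasp point.
Start: joints at [1.518, 0.359, 0.012, 0, -1.224, -0.288], TCP at [0.226, 0.636, 0.227] pointing down, gripper open.
Joint ranges: [-3.07, 3.07], [-1.43, 2.12], [-1.02, 1.25], [-3.03, 1.67], [-3.05, -0], [-3.03, 3.03]. Speed limits (rad/s): [2.39, 2.39, 3.01, 3.14, 3.14, 3.14].

INTERFACE

Orientations are given as [roll, pitch, yaw] about the fixed x, y, z axes, in that order (R = Rz(yaw) Ry(pitch) Rx(roll)).
In Python, from station import arm gives the robot as it stands.
- The arm moves only by the tool step_arm, never from a script. Its argument "rows" is a list of rows, each a list of 5 numbers: the shift along the world's x, y, z in m, then the turn about the world's z in rad, then the finger opening in m, from 0 to 0.0876. In form: [[x, y, z, spin, gripper], ...]. A call has 1 to 20 rows; each row is the pose to reach, as a shift and turn from the pose commanded when the call began; what a row does not reach only later rows make up. A row lasts 1/10 s, in which the tool goes at most 50 mm and 8.59 degrees, less where a joint would pass 70% of its speed; a pose out of reach is approached as far as the arm can. A call with a gripper value outside its range is refused whole. The fingers move at their own pace and stop on an object; "newtons" is the grip in N (left out, the last holds). Time passes only in rows, so rows that repeat a pose let the fingers close. It gives the time, the measured TCP pose, the force, the opening and the grip force at its end, in the units of the state.
- arm.get_state(): the state, without advancing time (a new reading comes with each control period).
- arm.grab_frame(name): name is "side" or "top"; returns a dict with "color" (480x640x3 uint8, blue, green, red), "vfov" (degrees; the focal length in pixels is half the picture's height over the tangent of half this angle, whatever the lens; pixels are square), "cx", "cy" (the principal point, pixels), "k1" (the pictures are not rectified: a ray, as slopes to the right and down, at radius r is drawn at 1 + k1 r^2 times it, then the intrinsics apply), "rvec" (rotation vector, rad) and "tvec" (3), from world to camera coordinates, as OpenCV has them. Camera axes: x right, y down, z forward; pixel columns grow to the right and rows downward; lengths in m; the calibration is good to about 2 mm. A picture is of the moment at which its call begins. There is no depth.
- arm.job_done(): hands the job in; it is judged then, once.
The state is a dict: "t": time; "q": joint angles; "qd": joint speeds; "joint_efforts": joint torques, N m; "eef_pos": TCP position; "ee_rot": TCP orientation; "force": force on the tool from outside, world axes, zero at the start; "moment": the same for the moment, N m; "width": finger opening in m; "gripper_force": force on a finger pad.
Only numpy, scipy, OpenCV 4.12 (cv2) and the standard library are available. Lean on these libraries where they do the work, as an engineer would, in place of code of your own. Each camera call takes 0.05 s, during which the arm holds its last target. There are 200 camera calls.

TASK

Someone left the eye loupe standing on the circuit board in the test fixture. Take it out from under the half-open lid and stand it upright, fully on the round orange pad, setting it down gently rather than dropping it; then press the lid down by its red tab until it clicks shut, without pushing hard once it is home. Leave the other things on the bench where they are.

Things in the scene. Friction and masses are not known exactly. Their poses are not given: they have to be found in the camera images.
- fixture: Fixed grey test fixture, base 180 x 160 x 40 mm, green board on top (its surface 42 mm above the bench). Origin: centre of the underside; x points from the front (tab side, towards the robot) to the hinge. The lid's hinge axis runs along y at x +80, z 56 mm. Two steel spring-catch posts, 16 mm wide, tops 64 mm above the bench, stand at x -74 to -85, y +-45 mm. Yaw within 15 degrees.
- lid (a joint): Lid angle, rad: 0 shut and latched, grows as it opens, 0.95 open stop. Dark frame 124 wide, 10 thick, 152 long; open, it overhangs the board. Stiff hinge: it stays where left (1 to 2 N at the tab moves it). At 0.07 rad it meets the spring catch: the push at the tab peaks at 5 to 9 N, then below 0.02 the catch draws it home to 0 onto rubber buffers (about 15 N/mm): stop there, over 40 N (-0.019) crushes them.
- lid_tab (a point): Centre of the outer (upper) face of the red tab in the middle of the lid's front edge: 30 mm wide along the fixture's y, 26 long, 10 thick. The point is 164 mm from the hinge axis and 5 mm above the lid's middle plane; its frame turns with the lid (x to the hinge, z out of the outer face). When shut it is 61 mm above the bench.
- loupe_center (a point): Eye loupe: upright black cylinder 36 mm in diameter (33 at its metal top 8 mm), 48 mm high, 40 to 85 g. Point: its centre, 24 mm above its foot; z is its axis. It starts on the board, 30 to 50 mm in front of the fixture's middle, by the open lid's edge, so the hand cannot come straight down: lean it back towards the robot, fingertips under the lid, about 25 to 45 degrees.
- pad: Fixed flat orange round pad, 96 mm in diameter, 4 mm thick, on the bench to the left or right of the fixture. Origin: centre of its underside, at bench height.
- parts_tray: Bystander: loose blue open tray 90 x 90 x 22 mm, on the other side from the pad. Origin: centre of its underside.
- calculator: Bystander: loose white calculator 150 x 105 x 20 mm lying flat. Origin: centre of its underside.
- marker: Bystander: loose blue and black marker 130 x 14 x 12 mm lying along its x. Origin: centre of its underside.
- grey_pen: Bystander: loose grey and black pen 130 x 14 x 12 mm lying along its x. Origin: centre of its underside.
- tape_roll: Bystander: loose yellow tape roll, 90 mm in diameter, 24 mm high, lying flat. Origin: centre of its underside.
- flux_bottle: Bystander: loose clear bottle with red cap, 44 mm in diameter, 100 mm high, standing. Origin: centre of its underside.
There are look-alikes about, which are no part of the job. What is shaped like the part that bears loupe_center but blue or turquoise is not meant.

How it is judged:
On the way, in this order (a step that is already met when the one before it is completed fails the run):
1. the loupe stands upright on the orange pad, released (horizontal distance between loupe_center and pad below 0.03 m and z of loupe_center in the frame of pad between 0.022 and 0.034 m and angle between loupe_center's own z axis and vertical below 0.15 rad and contact force between the fingers and loupe below 0.1 N and linear speed of loupe below 0.03 m/s), for 0.2 s.
2. the lid has snapped shut (value of joint lid below 0.015 rad), for 0.2 s.
At the end, for the whole second after the job is handed in: The loupe stands upright (within about 9 degrees) and still on the orange pad, its centre within 30 mm of the pad's centre, released; the lid is latched shut (joint below 0.015 rad) (all of step 1 and value of joint lid below 0.015 rad); the robot touches nothing.
It fails at once if the loupe is dropped: moves faster than 0.5 m/s while the fingers do not hold it (linear speed of loupe above 0.5 m/s and contact force between the fingers and loupe below 0.1 N).
It fails at once if the lid is forced hard into its rubber buffers (joint past -0.019 rad, over 40 N) (value of joint lid below -0.019 rad).
It fails at once if a bystander is moved by more than 30 mm (distance of any of parts_tray, calculator, marker, grey_pen, tape_roll, flux_bottle from where it was at the start of the episode above 0.03 m).
It also fails if it takes over 70 s, if anything falls off the work surface, if the arm or the gripper's body presses on something with over 40 N, if the wrist force passes 120 N, or if a joint passes its speed limit or range.

## Working session

There is one attempt and no reset: what is moved stays moved. The work goes in short steps, Python scripts to look and compute and a tool call to move; the robot and the scene stay as the last step left them, time stands still between calls to the robot, and variables do not carry over. Pictures are saved under pics/ and viewed, at most 10 in all, crops included, and the job is handed in when it is done.

Besides the shell and the picture viewer there is one more tool, called after "Call:" as name([rows], argument=value, ...), one row to a line, values as JSON. step_arm: Moves the arm, as the interface text tells. Its arguments: {"type":"object","properties":{"rows":{"type":"array"},"newtons":{"type":"number"}},"required":["rows"]}

```bash
mkdir -p pics; ls; cat > h.py <<'E'
import numpy as np, cv2
from station import arm
def grab(n,save=None):
    f=arm.grab_frame(n)
    if save: cv2.imwrite('pics/'+save,f['color'])
    return f
def K(f):
    fl=240/np.tan(np.radians(f['vfov'])/2)
    return np.array([[fl,0,f['cx']],[0,fl,f['cy']],[0,0,1]]),np.array([f['k1'],0,0,0,0.])
def ray(f,uv):
    k,d=K(f); R=cv2.Rodrigues(np.array(f['rvec'],float))[0]
    p=cv2.undistortPoints(np.array(uv,float).reshape(-1,1,2),k,d).reshape(-1,2)
    return -R.T@np.array(f['tvec'],float).ravel(), np.c_[p,np.ones(len(p))]@R
def onplane(f,uv,z):
    c,d=ray(f,uv); return c+d*((z-c[2])/d[:,2])[:,None]
def proj(f,P):
    k,d=K(f); return cv2.projectPoints(np.array(P,float).reshape(-1,1,3),np.array(f['rvec'],float),np.array(f['tvec'],float),k,d)[0].reshape(-1,2)
def tri(fs,uvs):
    A=0;b=0
    for f,u in zip(fs,uvs):
        c,d=ray(f,[u]); d=d[0]/np.linalg.norm(d[0]); M=np.eye(3)-np.outer(d,d); A=A+M;b=b+M@c
    return np.linalg.solve(A,b)
E
python3 - <<'E'
from h import *
for n in('side','top'):
    f=grab(n,n+'0.png'); c,d=ray(f,[[320,240]]); print(n,f['vfov'],f['k1'],c.round(3),d.round(3))
print(arm.get_state())
E
```

```text
pics
side 51.69106419723532 0.0031976449500902408 [ 0.206 -0.86   0.588] [[ 0.322  0.81  -0.491]]
top 50.007239659926405 -0.10187215286975237 [ 0.383 -0.004  1.391] [[ 0.12  -0.016 -0.993]]
{'t': 0.1, 'q': array([ 1.51809826e+00,  3.59293566e-01,  1.11559786e-02, -2.83625578e-04,
       -1.22409794e+00, -2.88114960e-01]), 'qd': array([ 9.23091764e-04, -1.74935875e-03,  1.36149534e-04,  1.13372212e-03,
       -1.76332353e-03,  3.27791809e-05]), 'joint_efforts': array([-3.01756700e-03, -5.84163809e+01,  2.93750328e+01,  7.01558501e+00,
        1.01429070e-02, -6.05282617e-05]), 'eef_pos': array([0.22550006, 0.63576091, 0.22573729]), 'ee_rot': array([ 3.14013700e+00, -1.53324772e-04, -3.40909480e-01]), 'force': array([-0.32992216,  0.68798631,  0.18693062]), 'moment': array([-0.05403664, -0.04320802, -0.00916065]), 'gripper_force': 0.0, 'width': 0.08763836851541575}
```

View pics/side0.png

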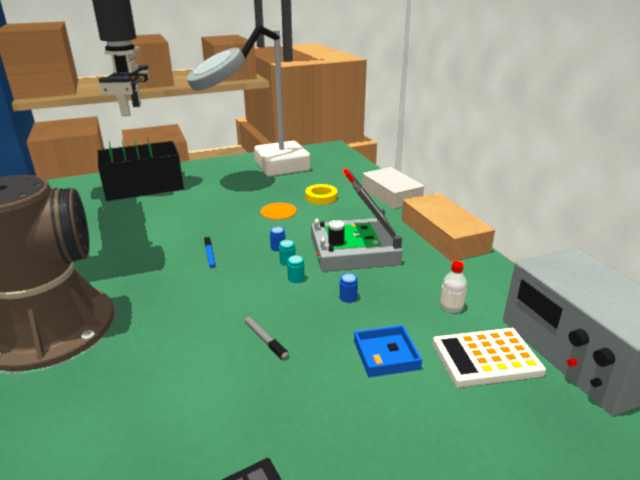

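View pics/top0.png

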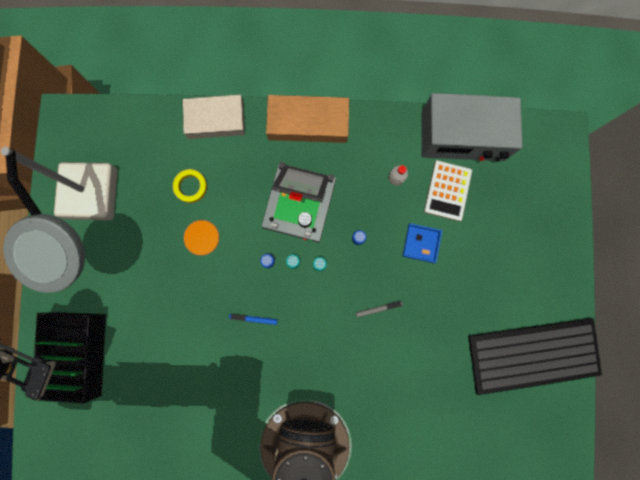

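```bash
python3 - <<'E'
import cv2,numpy as np
a=cv2.imread('pics/top0.png')[150:255,250:360]; b=cv2.imread('pics/side0.png')[160:275,295:415]
cv2.imwrite('pics/c1.png',np.hstack([cv2.resize(x,(390,390),interpolation=2) for x in(a,b)]))
E
```

```text
(no output)
```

View pics/c1.png

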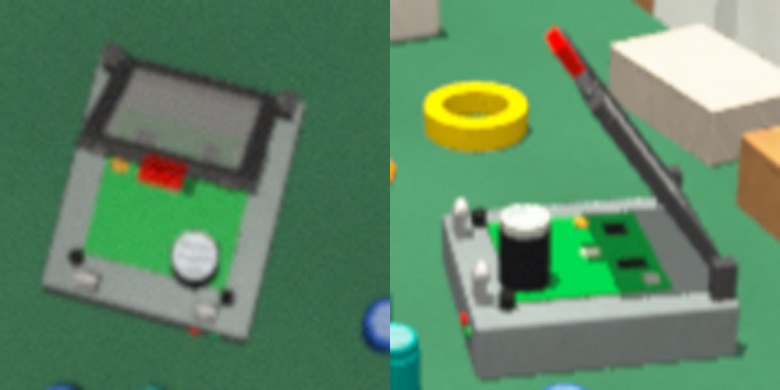

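```bash
cat > m.py <<'E'
from h import *
def blob(f,m,box):
    x0,y0,x1,y1=box; z=np.zeros(m.shape,bool); z[y0:y1,x0:x1]=m[y0:y1,x0:x1]
    n,l,s,c=cv2.connectedComponentsWithStats(z.astype(np.uint8)); i=1+s[1:,4].argmax(); return c[i],s[i]
def red(f):
    b,g,r=[f['color'][...,i].astype(int) for i in range(3)]; return (r>120)&(g<70)&(b<70)
E
python3 - <<'E'
from m import *
t=grab('top');s=grab('side')
hsv=cv2.cvtColor(t['color'],cv2.COLOR_BGR2HSV)
rt,a=blob(t,red(t),(270,170,330,215)); rs,b=blob(s,red(s),(335,160,375,195)); print(rt,a,rs,b)
print('tab',tri([t,s],[rt,rs]).round(4))
for n,f,bx in(('pt',t,(180,215,225,260)),('ps',s,(250,195,305,225))):
    h=cv2.cvtColor(f['color'],cv2.COLOR_BGR2HSV); c,st=blob(f,(h[...,0]<19)&(h[...,0]>8)&(h[...,1]>180)&(h[...,2]>150),bx); print(n,c,st,onplane(f,[c],.004).round(4))
cl=[]
for n,f,bx in(('lt',t,(294,206,316,229)),('ls',s,(326,217,346,234))):
    h=cv2.cvtColor(f['color'],cv2.COLOR_BGR2HSV); c,st=blob(f,(h[...,1]<40)&(h[...,2]>140),bx); cl.append(c); print(n,c,st,onplane(f,[c],.09).round(4))
print('tri',tri([t,s],cl))
# fixture
C=onplane(t,[[261.8,227.5],[319.4,241],[335.5,176.9]],.04); print(C.round(4)); print(np.linalg.norm(np.diff(C,axis=0),axis=1))
P=onplane(t,[[274.5,224],[307.8,232.1]],.064); print(P.round(4),np.linalg.norm(P[1]-P[0]))
for v in(C[0]-C[1],P[0]-P[1]): print(np.degrees(np.arctan2(-v[0],v[1])))
v=C[2]-C[1];print(np.degrees(np.arctan2(v[1],v[0])))
E
```

```text
[295.48684211 195.85526316] [290 192  12   9  76] [348.87142857 175.44285714] [344 169  11  14  70]
tab [0.631  0.0387 0.1887]
pt [200.8971368  237.17921527] [184 220  35  35 943] [[0.548 0.298 0.004]]
ps [278.75510204 216.26530612] [261 211  35   8  49] [[0.5356 0.2644 0.004 ]]
lt [304.53719008 218.46280992] [299 213  12  12 121] [[0.5944 0.0166 0.09  ]]
ls [335.71755725 223.88549618] [326 220  20   9 131] [[0.5908 0.0166 0.09  ]]
tri [0.59284288 0.01713084 0.08964627]
[[ 0.5747  0.1297  0.04  ]
 [ 0.5435 -0.0239  0.04  ]
 [ 0.7183 -0.062   0.04  ]]
[0.15673564 0.17891381]
[[0.5815 0.0947 0.064 ]
 [0.563  0.0073 0.064 ]] 0.08930070865909577
-11.46257257435722
-11.959910681915199
-12.29833876072016
```

Call:
step_arm([
  [0.02, -0.04, 0.03, 0.1, 0.06],
  [0.28, -0.55, 0.13, 0.428, 0.06],
  [0.28, -0.55, 0.13, 0.428, 0.06],
  [0.28, -0.55, 0.13, 0.428, 0.06],
  [0.28, -0.55, 0.13, 0.428, 0.06],
  [0.28, -0.55, 0.13, 0.428, 0.06],
  [0.28, -0.55, 0.13, 0.428, 0.06],
  [0.28, -0.55, 0.13, 0.428, 0.06],
  [0.28, -0.55, 0.13, 0.428, 0.06],
  [0.28, -0.55, 0.13, 0.428, 0.06],
  [0.28, -0.55, 0.13, 0.428, 0.06],
  [0.28, -0.55, 0.13, 0.428, 0.06],
  [0.28, -0.55, 0.13, 0.428, 0.06],
  [0.28, -0.55, 0.13, 0.428, 0.06],
  [0.28, -0.55, 0.13, 0.428, 0.06],
], newtons=10)

```text
t: 1.7
eef_pos: [0.5057, 0.0853, 0.3563]
ee_rot: [-3.141, 0.0, 0.085]
force: [0.5, 0.5, 0.0]
width: 0.0598
gripper_force: 0.0
```

Call:
step_arm([
  [0, 0, 0.05, 0, 0.06],
  [0, 0, 0.1, 0, 0.06],
  [0, 0, 0.15, 0, 0.06],
  [0, 0, 0.2, 0, 0.06],
  [0, 0, 0.25, 0, 0.06],
  [0, 0, 0.3, 0, 0.06],
  [0, 0, 0.35, 0, 0.06],
  [0, 0, 0.4, 0, 0.06],
  [0, 0, 0.45, 0, 0.06],
  [0, 0, 0.5, 0, 0.06],
])

```text
t: 2.7
eef_pos: [0.4835, 0.085, 0.7729]
ee_rot: [3.13, -0.01, 0.09]
force: [3.1, 1.3, -0.3]
width: 0.0602
gripper_force: 0.0
```

Call:
step_arm([
  [0.05, 0, 0.05, 0, 0.06],
  [0.1, 0, 0.05, 0, 0.06],
  [0.15, 0, 0.05, 0, 0.06],
  [0.2, 0, 0.05, 0, 0.06],
  [0.25, 0, 0.05, 0, 0.06],
  [0.3, 0, 0.05, 0, 0.06],
])

```text
t: 3.3
eef_pos: [0.6103, 0.0728, 0.7107]
ee_rot: [3.132, -0.051, 0.087]
force: [-0.9, 0.2, -0.4]
width: 0.06
gripper_force: 0.0
```

```bash
python3 -c "
from h import *
s=arm.get_state();print(s['q'].round(3),s['eef_pos'],s['ee_rot'])"
```

```text
[ 0.454  0.433  1.251  0.039 -2.344  1.231] [0.61031249 0.07282886 0.71070787] [ 3.13150494 -0.0507292   0.08709064]
```

Call:
step_arm([
  [-0.03, -0.01, -0.05, 0, 0.058],
  [-0.05, -0.02, -0.1, 0, 0.058],
  [-0.057, -0.04, -0.15, 0, 0.058],
  [-0.057, -0.06, -0.2, 0, 0.058],
  [-0.057, -0.06, -0.25, 0, 0.058],
  [-0.057, -0.06, -0.3, 0, 0.058],
  [-0.057, -0.06, -0.35, 0, 0.058],
  [-0.057, -0.06, -0.4, 0, 0.058],
  [-0.057, -0.06, -0.45, 0, 0.058],
  [-0.057, -0.06, -0.45, 0, 0.058],
])

```text
t: 4.3
eef_pos: [0.5509, 0.0123, 0.2729]
ee_rot: [3.132, -0.052, 0.087]
force: [0.5, 0.3, -0.6]
width: 0.0583
gripper_force: 0.0
```

Call:
step_arm([
  [0, 0, 0.05, -0.087, 0.058],
  [0.0, -0.012, 0.09, -0.087, 0.058],
  [0.05, -0.012, 0.09, -0.087, 0.058],
  [0.1, -0.012, 0.09, -0.087, 0.058],
  [0.15, -0.012, 0.09, -0.087, 0.058],
  [0.2, -0.012, 0.09, -0.087, 0.058],
  [0.25, -0.012, 0.09, -0.087, 0.058],
  [0.3, -0.012, 0.09, -0.087, 0.058],
  [0.35, -0.012, 0.09, -0.087, 0.058],
  [0.37, -0.012, 0.09, -0.087, 0.058],
])

```text
t: 5.3
eef_pos: [0.9236, -0.0001, 0.3599]
ee_rot: [3.131, -0.048, -0.001]
force: [1.7, 1.0, 0.4]
width: 0.0579
gripper_force: 0.0
```

```bash
python3 -c "
from h import *
s=arm.get_state();print(s['q'].round(3),s['eef_pos'],s['ee_rot'])"
```

```text
[ 0.217  0.819  1.089  0.021 -1.796  1.358] [ 9.23636376e-01 -1.46025315e-04  3.59875353e-01] [ 3.13148679e+00 -4.79948623e-02 -5.20444541e-04]
```

Call:
step_arm([
  [0.02, 0, 0, 0, 0.058],
  [0.04, 0, 0, 0, 0.058],
  [0.06, 0, 0, 0, 0.058],
  [0.07, 0, 0, 0, 0.058],
  [0.08, 0, 0, 0, 0.058],
  [0.09, 0, 0, 0, 0.058],
  [0.1, 0, 0, 0, 0.058],
])

```text
t: 6.0
eef_pos: [0.9746, 0.001, 0.3424]
ee_rot: [3.128, -0.103, 0.001]
force: [0.0, -0.4, -1.0]
width: 0.058
gripper_force: 0.0
```

```bash
python3 -c "
from h import *
s=arm.get_state();print(s['q'].round(4),s['eef_pos'],s['ee_rot'])"
```

```text
[ 0.2129  0.9225  1.2516  0.0361 -1.8022  1.3684] [9.74605451e-01 9.53443682e-04 3.42438400e-01] [ 3.12765544e+00 -1.02707921e-01  1.15812761e-03]
```

Call:
step_arm([
  [0.02, 0, 0, 0, 0.058],
  [0.04, 0, 0, 0, 0.058],
  [0.06, 0, 0, 0, 0.058],
  [0.08, 0, 0, 0, 0.058],
  [0.1, 0, 0, 0, 0.058],
  [0.12, 0, 0, 0, 0.058],
])

```text
t: 6.6
eef_pos: [1.0133, 0.0005, 0.3034]
ee_rot: [3.122, -0.147, 0.002]
force: [0.1, 0.2, -0.2]
width: 0.0581
gripper_force: 0.0
```

Call:
step_arm([
  [0.02, 0, 0.0, 0, 0.058],
  [0.04, 0, 0, 0, 0.058],
  [0.06, 0, 0, 0, 0.058],
  [0.08, 0, 0, 0, 0.058],
  [0.1, 0, 0, 0, 0.058],
  [0.12, 0, 0, 0, 0.058],
])

```text
t: 7.2
eef_pos: [1.0496, 0.0001, 0.2706]
ee_rot: [3.117, -0.197, 0.003]
force: [-0.9, 0.5, -0.1]
width: 0.0583
gripper_force: 0.0
```

```bash
python3 -c "
from h import *
s=arm.get_state();print(s['q'].round(4),s['eef_pos'],s['ee_rot'])"
```

```text
[ 0.207   1.0099  1.2506  0.0641 -1.6235  1.3738] [1.04955226e+00 9.14632296e-05 2.70634474e-01] [ 3.11667815e+00 -1.96766066e-01  2.98241642e-03]
```

Call:
step_arm([
  [-0.045, 0, 0.01, -0.05, 0.058],
  [-0.09, 0, 0.03, -0.1, 0.058],
  [-0.13, 0, 0.05, -0.15, 0.058],
  [-0.17, 0, 0.07, -0.2, 0.058],
  [-0.22, 0, 0.07, -0.212, 0.058],
  [-0.27, 0.01, 0.07, -0.212, 0.058],
  [-0.32, 0.02, 0.07, -0.212, 0.058],
  [-0.365, 0.025, 0.07, -0.212, 0.058],
  [-0.41, 0.025, 0.07, -0.212, 0.058],
  [-0.455, 0.025, 0.06, -0.212, 0.058],
  [-0.4976, 0.0254, 0.04, -0.212, 0.058],
  [-0.4976, 0.0254, 0, -0.212, 0.058],
  [-0.4976, 0.0254, -0.0206, -0.212, 0.058],
  [-0.4976, 0.0254, -0.0206, -0.212, 0.058],
])

```text
t: 8.6
eef_pos: [0.5498, 0.0249, 0.2485]
ee_rot: [3.115, -0.194, -0.209]
force: [-0.4, -0.3, -0.7]
width: 0.0579
gripper_force: 0.0
```

```bash
python3 - <<'E'
from m import *
s=arm.get_state();print(s['q'].round(3),s['eef_pos'],s['ee_rot'])
f=grab('side','s1.png');t=grab('top','t1.png')
a=t['color'][130:270,230:380];b=f['color'][80:275,240:415]
cv2.imwrite('pics/c2.png',np.hstack([cv2.resize(x,(400,400),interpolation=2) for x in(a,b)]))
E
```

```text
[ 0.505  0.028 -0.445  0.177 -0.976  0.764] [0.54981229 0.02491479 0.24846054] [ 3.11504955 -0.19377393 -0.20873146]
```

View pics/c2.png

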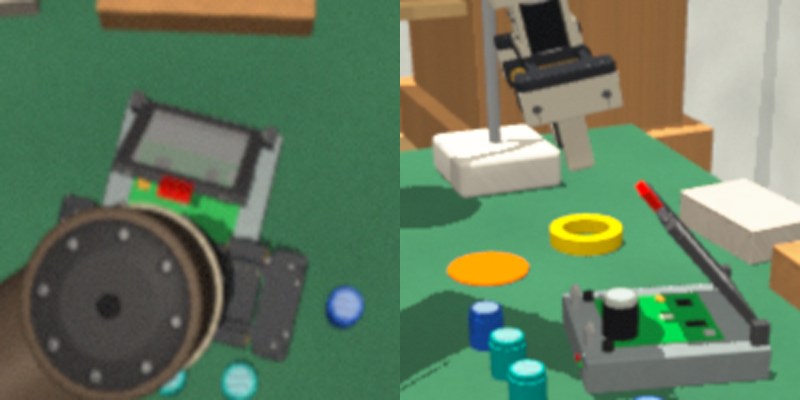

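Call:
step_arm([
  [0.006, -0.0012, -0.03, 0, 0.058],
  [0.0125, -0.0024, -0.06, 0, 0.058],
  [0.0187, -0.0035, -0.09, 0, 0.058],
  [0.025, -0.0047, -0.12, 0, 0.058],
  [0.029, -0.0055, -0.14, 0, 0.058],
  [0.029, -0.0055, -0.14, 0, 0.058],
])

```text
t: 9.3
eef_pos: [0.5808, 0.0195, 0.109]
ee_rot: [3.115, -0.194, -0.209]
force: [-1.3, 0.1, 0.0]
width: 0.058
gripper_force: 0.0
```

```bash
python3 - <<'E'
from m import *
f=grab('side','s2.png');t=grab('top')
rs,b=blob(f,red(f),(335,160,375,195));print(rs,b)
a=t['color'][150:250,250:350];b=f['color'][130:275,280:415]
cv2.imwrite('pics/c3.png',np.hstack([cv2.resize(x,(400,400),interpolation=2) for x in(a,b)]))
E
```

```text
[348.8028169  175.53521127] [344 169  11  14  71]
```

View pics/c3.png

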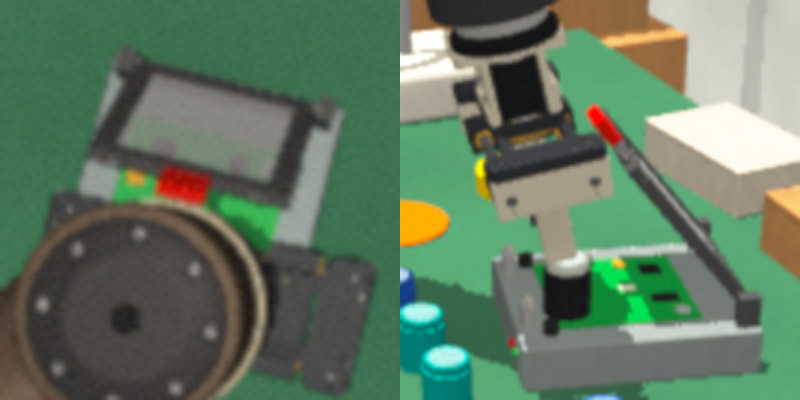

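Call:
step_arm([
  [0.002, -0.0005, -0.012, 0, 0.058],
  [0.004, -0.001, -0.024, 0, 0.058],
  [0.006, -0.0015, -0.036, 0, 0.058],
  [0.0085, -0.002, -0.048, 0, 0.058],
  [0.0085, -0.002, -0.048, 0, 0.058],
])

```text
t: 9.9
eef_pos: [0.59, 0.0182, 0.0634]
ee_rot: [3.117, -0.198, -0.209]
force: [-0.4, -0.2, 0.6]
width: 0.058
gripper_force: 0.0
```

Call:
step_arm([
  [0, 0, 0, 0, 0.05],
  [0, 0, 0, 0, 0.045],
  [0, 0, 0, 0, 0.04],
  [0, 0, 0, 0, 0.036],
  [0, 0, 0, 0, 0.03],
  [0, 0, 0, 0, 0.03],
  [0, 0, 0, 0, 0.03],
], newtons=10)

```text
t: 10.6
eef_pos: [0.5896, 0.0182, 0.0631]
ee_rot: [3.117, -0.198, -0.209]
force: [-1.9, 0.4, 5.4]
width: 0.0355
gripper_force: 10.0
```

Call:
step_arm([
  [0, 0, 0.005, 0, 0.03],
  [0, 0, 0.01, 0, 0.03],
  [-0.002, 0.0004, 0.018, 0, 0.03],
  [-0.005, 0.001, 0.03, 0, 0.03],
  [-0.007, 0.0015, 0.045, 0, 0.03],
  [-0.012, 0.0025, 0.06, 0, 0.03],
  [-0.012, 0.0025, 0.06, 0, 0.03],
])

```text
t: 11.3
eef_pos: [0.578, 0.0211, 0.1251]
ee_rot: [3.119, -0.2, -0.209]
force: [0.2, 0.9, -0.6]
width: 0.0355
gripper_force: 10.0
```

```bash
python3 - <<'E'
from m import *
f=grab('side','s3.png')
cv2.imwrite('pics/c4.png',cv2.resize(f['color'][80:275,240:415],(400,440),interpolation=2))
E
```

```text
(no output)
```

View pics/c4.png

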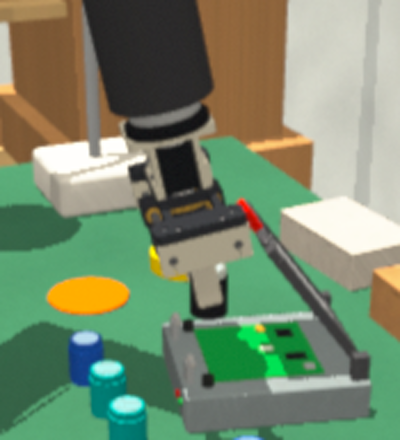

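Call:
step_arm([
  [-0.02, 0.005, 0.015, 0, 0.03],
  [-0.04, 0.02, 0.02, 0, 0.03],
  [-0.045, 0.05, 0.02, 0, 0.03],
  [-0.045, 0.085, 0.02, 0, 0.03],
  [-0.045, 0.12, 0.02, 0, 0.03],
  [-0.043, 0.155, 0.02, 0, 0.03],
  [-0.04, 0.19, 0.01, 0, 0.03],
  [-0.038, 0.225, 0, 0, 0.03],
  [-0.036, 0.255, -0.02, 0, 0.03],
  [-0.033, 0.272, -0.04, 0, 0.03],
  [-0.033, 0.2774, -0.06, 0, 0.03],
  [-0.033, 0.2774, -0.07, 0, 0.03],
  [-0.033, 0.2774, -0.07, 0, 0.03],
])

```text
t: 12.65
eef_pos: [0.5432, 0.2964, 0.0504]
ee_rot: [3.113, -0.195, -0.209]
force: [0.1, -0.9, -0.1]
width: 0.0357
gripper_force: 10.0
```

```bash
python3 - <<'E'
from m import *
f=grab('side','s4.png');u=proj(f,[[.548,.298,.05]])[0].astype(int);print(u)
x,y=u;cv2.imwrite('pics/c5.png',cv2.resize(f['color'][y-60:y+40,x-60:x+60],(600,500),interpolation=2))
E
```

```text
[278 194]
```

View pics/c5.png

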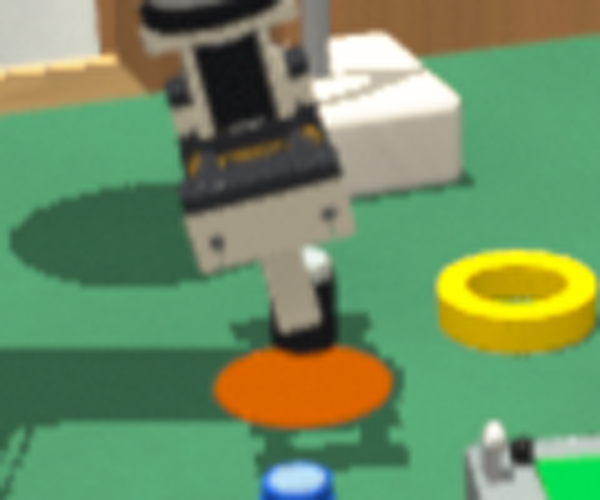

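Call:
step_arm([
  [0.001, 0.001, -0.008, 0, 0.03],
  [0.002, 0.002, -0.016, 0, 0.03],
  [0.002, 0.002, -0.02, 0, 0.03],
  [0.002, 0.002, -0.022, 0, 0.03],
  [0.002, 0.002, -0.0235, 0, 0.03],
  [0.002, 0.002, -0.0245, 0, 0.03],
  [0.002, 0.002, -0.0245, 0, 0.03],
])

```text
t: 13.4
eef_pos: [0.5462, 0.3, 0.0281]
ee_rot: [3.117, -0.197, -0.209]
force: [-0.6, 0.3, -0.5]
width: 0.0358
gripper_force: 10.0
```

Call:
step_arm([
  [0, 0, -0.001, 0, 0.03],
  [0, 0, -0.002, 0, 0.03],
  [0, 0, -0.003, 0, 0.03],
  [0, 0, -0.003, 0, 0.03],
])

```text
t: 13.8
eef_pos: [0.5463, 0.3, 0.0252]
ee_rot: [3.117, -0.197, -0.209]
force: [-0.2, 1.1, 1.4]
width: 0.0359
gripper_force: 10.0
```

Call:
step_arm([
  [0, 0, -0.001, 0, 0.03],
  [0, 0, -0.0015, 0, 0.03],
  [0, 0, -0.0015, 0, 0.03],
])

```text
t: 14.1
eef_pos: [0.5466, 0.3, 0.0249]
ee_rot: [3.117, -0.198, -0.209]
force: [-4.2, -2.5, 10.6]
width: 0.0355
gripper_force: 10.0
```

Seated (contact force rising). I release slowly.

Call:
step_arm([
  [0, 0, 0.0008, 0, 0.035],
  [0, 0, 0.0008, 0, 0.037],
  [0, 0, 0.0008, 0, 0.039],
  [0, 0, 0.0008, 0, 0.042],
  [0, 0, 0.0008, 0, 0.048],
  [0, 0, 0.0008, 0, 0.056],
  [0, 0, 0.0008, 0, 0.062],
  [0, 0, 0.0008, 0, 0.062],
])

```text
t: 14.9
eef_pos: [0.5462, 0.2999, 0.0243]
ee_rot: [3.117, -0.197, -0.209]
force: [-0.3, 0.2, 0.4]
width: 0.061
gripper_force: 0.0
```

Call:
step_arm([
  [-0.004, 0.001, 0.02, 0, 0.062],
  [-0.009, 0.002, 0.045, 0, 0.062],
  [-0.018, 0.004, 0.09, 0, 0.062],
  [-0.028, 0.006, 0.135, 0, 0.062],
  [-0.038, 0.006, 0.18, 0, 0.04],
  [-0.055, -0.04, 0.2, 0, 0.02],
  [-0.055, -0.09, 0.2, 0, 0.0],
  [-0.055, -0.13, 0.2, 0, 0.0],
  [-0.055, -0.17, 0.2, 0, 0.0],
])

```text
t: 15.8
eef_pos: [0.4906, 0.1283, 0.2249]
ee_rot: [3.118, -0.197, -0.209]
force: [1.0, -1.1, -0.2]
width: 0.0275
gripper_force: 0.0
```

```bash
python3 - <<'E'
from m import *
f=grab('side');t=grab('top')
cl=[]
for n,g,P in(('t',t,[.548,.298,.052]),('s',f,[.548,.298,.052])):
    u=proj(g,[P])[0].astype(int); r=14
    h=cv2.cvtColor(g['color'],cv2.COLOR_BGR2HSV); c,st=blob(g,(h[...,1]<45)&(h[...,2]>130),(u[0]-r,u[1]-r,u[0]+r,u[1]+r)); cl.append(c); print(n,u,c,st,onplane(g,[c],.052).round(4))
print(tri([t,f],cl).round(4))
rt,a=blob(t,red(t),(270,170,330,215)); rs,b=blob(f,red(f),(335,160,375,195)); print(rt,a,rs,b)
a=t['color'][170:270,160:310];b=f['color'][140:260,230:370]
cv2.imwrite('pics/c6.png',np.hstack([cv2.resize(x,(400,n),interpolation=2) for x,n in((a,300),(b,300))]))
E
```

```text
t [197 234] [197.66371681 233.82300885] [192 228  12  13 113] [[0.5509 0.2966 0.052 ]]
s [278 194] [278.71621622 194.40540541] [273 191  12   8  74] [[0.5476 0.2956 0.052 ]]
[0.5496 0.2971 0.0512]
[295.37179487 195.67948718] [290 192  12   9  78] [348.87142857 175.44285714] [344 169  11  14  70]
```

View pics/c6.png

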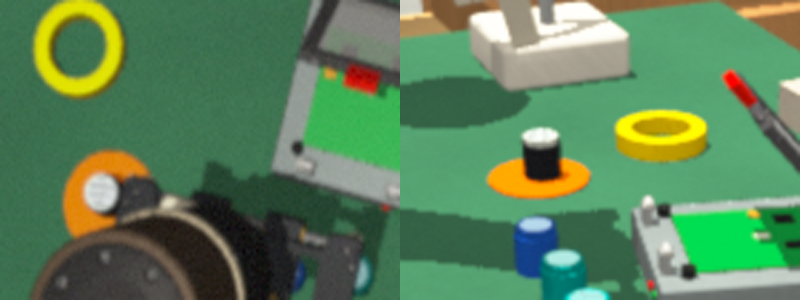

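```bash
cat > lid.py <<'E'
from h import *
p=arm.get_state()['eef_pos'];print(p)
def w(xf,z): return np.array([.648+.978*xf,.034-.208*xf,z])
def tcp(a): return w(.08-.164*np.cos(a)+.005*np.sin(a)+.0093,.056+.164*np.sin(a)+.005*np.cos(a)+.0019)
if __name__=='__main__':
    print('pre',(w(.012,.26)-p).round(4),(w(.012,.205)-p).round(4))
    for a in np.r_[np.arange(.95,.1,-.1),.1,.07,.05,.03,.015,0]: print(round(a,3),(tcp(a)-p).round(4),(tcp(a)-tcp(.95)).round(4))
E
python3 lid.py
```

```text
[0.49003396 0.12615662 0.22458099]
pre [ 0.1697 -0.0947  0.0354] [ 0.1697 -0.0947 -0.0196]
0.95 [ 0.156  -0.0917 -0.0304] [0. 0. 0.]
0.85 [ 0.1431 -0.089  -0.0402] [-0.0129  0.0027 -0.0098]
0.75 [ 0.1313 -0.0865 -0.0512] [-0.0247  0.0053 -0.0209]
0.65 [ 0.1206 -0.0842 -0.0635] [-0.0354  0.0075 -0.0331]
0.55 [ 0.1111 -0.0822 -0.0767] [-0.0449  0.0095 -0.0463]
0.45 [ 0.103  -0.0805 -0.0908] [-0.053   0.0113 -0.0605]
0.35 [ 0.0963 -0.079  -0.1057] [-0.0597  0.0127 -0.0754]
0.25 [ 0.0911 -0.0779 -0.1213] [-0.0649  0.0138 -0.0909]
0.15 [ 0.0874 -0.0772 -0.1372] [-0.0685  0.0146 -0.1069]
0.1 [ 0.0862 -0.0769 -0.1453] [-0.0698  0.0148 -0.115 ]
0.07 [ 0.0856 -0.0768 -0.1502] [-0.0703  0.015  -0.1199]
0.05 [ 0.0854 -0.0767 -0.1535] [-0.0706  0.015  -0.1231]
0.03 [ 0.0851 -0.0767 -0.1568] [-0.0709  0.0151 -0.1264]
0.015 [ 0.085  -0.0766 -0.1592] [-0.071   0.0151 -0.1288]
0.0 [ 0.0849 -0.0766 -0.1617] [-0.0711  0.0151 -0.1313]
```

Call:
step_arm([
  [0, -0.02, 0.05, 0, 0.0],
  [0.04, -0.05, 0.06, 0, 0.0],
  [0.085, -0.07, 0.06, 0, 0.0],
  [0.13, -0.085, 0.06, 0, 0.0],
  [0.1697, -0.0947, 0.05, 0, 0.0],
  [0.1697, -0.0947, 0.02, 0, 0.0],
  [0.1697, -0.0947, 0.0, 0, 0.0],
  [0.1697, -0.0947, -0.0196, 0, 0.0],
  [0.1697, -0.0947, -0.0196, 0, 0.0],
])

```text
t: 16.8
eef_pos: [0.6594, 0.0349, 0.2012]
ee_rot: [3.114, -0.192, -0.209]
force: [0.3, 0.9, 0.6]
width: 0.0005
gripper_force: 0.0
```

```bash
python3 lid.py | head -3; python3 - <<'E'
from m import *
f=grab('side');rs,b=blob(f,red(f),(335,150,375,195));print(rs,b)
cv2.imwrite('pics/c7.png',cv2.resize(f['color'][90:270,290:430],(467,600),interpolation=2))
E
```

```text
[0.6593699  0.03489159 0.20121323]
pre [ 0.0004 -0.0034  0.0588] [ 0.0004 -0.0034  0.0038]
0.95 [-0.0134 -0.0005 -0.007 ] [0. 0. 0.]
[348.88571429 175.5       ] [344 169  11  14  70]
```

View pics/c7.png

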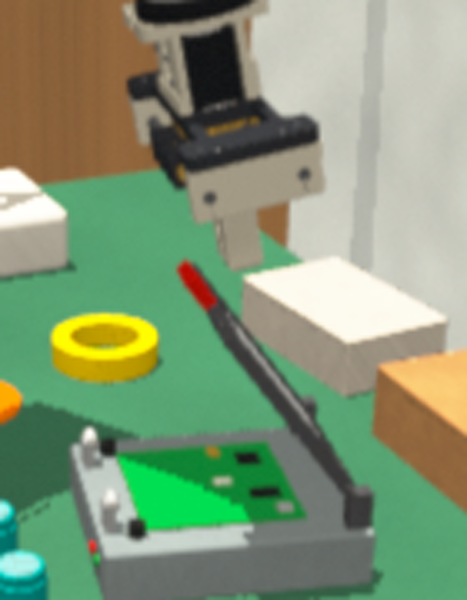

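Call:
step_arm([
  [-0.0134, -0.0005, -0.007, 0, 0],
  [-0.0263, 0.0022, -0.0168, 0, 0],
  [-0.0381, 0.0048, -0.0279, 0, 0],
  [-0.0488, 0.007, -0.0401, 0, 0],
  [-0.0583, 0.009, -0.0533, 0, 0],
  [-0.0664, 0.0108, -0.0675, 0, 0],
  [-0.0664, 0.0108, -0.0675, 0, 0],
])

```text
t: 17.55
eef_pos: [0.5936, 0.0462, 0.1373]
ee_rot: [3.116, -0.196, -0.208]
force: [0.1, -0.1, -0.3]
width: 0.0003
gripper_force: 0.0
```

```bash
python3 - <<'E'
from m import *
f=grab('side');rs,b=blob(f,red(f),(310,160,375,245));print(rs,b)
p=arm.get_state()['eef_pos'];print(p)
def tab(a): x=.08-.164*np.cos(a)+.005*np.sin(a); return [.648+.978*x,.034-.208*x,.056+.164*np.sin(a)+.005*np.cos(a)]
for a in(.93,.5,.45,.4,0): print(a,np.round(tab(a),4),proj(f,[tab(a)])[0].round(1))
from lid import tcp
for a in(.45,.35,.25,.15,.1,.07,.05,.03,.015,0): print(a,(tcp(a)-p).round(4))
E
```

```text
[325.61038961 202.2987013 ] [320 198  13  10  77]
[0.59482498 0.04648615 0.13833098]
0.93 [0.6343 0.0369 0.1905] [351.2 174.6]
0.5 [0.5878 0.0468 0.139 ] [329.2 198.2]
0.45 [0.5839 0.0476 0.1318] [327.4 201.4]
0.4 [0.5804 0.0484 0.1245] [325.8 204.5]
0 [0.5658 0.0515 0.061 ] [319.2 230.6]
[0.59482498 0.04648615 0.13833098]
0.45 [-0.0018 -0.0008 -0.0046]
0.35 [-0.0085  0.0006 -0.0195]
0.25 [-0.0137  0.0017 -0.035 ]
0.15 [-0.0173  0.0025 -0.051 ]
0.1 [-0.0186  0.0028 -0.0591]
0.07 [-0.0191  0.0029 -0.064 ]
0.05 [-0.0194  0.003  -0.0672]
0.03 [-0.0197  0.003  -0.0705]
0.015 [-0.0198  0.003  -0.073 ]
0 [-0.0199  0.0031 -0.0754]
```

Call:
step_arm([
  [-0.0085, 0.0006, -0.0195, 0, 0],
  [-0.0115, 0.0012, -0.028, 0, 0],
  [-0.0137, 0.0017, -0.035, 0, 0],
  [-0.0157, 0.002, -0.043, 0, 0],
  [-0.0173, 0.0025, -0.051, 0, 0],
  [-0.018, 0.0027, -0.055, 0, 0],
  [-0.0186, 0.0028, -0.0591, 0, 0],
  [-0.0186, 0.0028, -0.0591, 0, 0],
])

```text
t: 18.4
eef_pos: [0.5756, 0.0486, 0.0776]
ee_rot: [3.116, -0.196, -0.209]
force: [0.0, 0.1, 0.6]
width: 0.0007
gripper_force: 0.0
```

Call:
step_arm([
  [0, 0, -0.001, 0, 0],
  [0, 0, -0.002, 0, 0],
  [0, 0, -0.003, 0, 0],
  [0, 0, -0.004, 0, 0],
  [0, 0, -0.005, 0, 0],
  [0, 0, -0.005, 0, 0],
])

```text
t: 19.0
eef_pos: [0.5759, 0.0488, 0.0731]
ee_rot: [3.117, -0.197, -0.209]
force: [0.4, 0.6, -0.5]
width: 0.0006
gripper_force: 0.1
```

Call:
step_arm([
  [0, 0, -0.001, 0, 0],
  [0, 0, -0.002, 0, 0],
  [0, 0, -0.003, 0, 0],
  [0, 0, -0.003, 0, 0],
])

```text
t: 19.4
eef_pos: [0.5762, 0.0489, 0.0712]
ee_rot: [3.117, -0.198, -0.209]
force: [-5.9, 1.6, 12.6]
width: 0.0004
gripper_force: 5.8
```

Call:
step_arm([
  [0, 0, -0.001, 0, 0],
  [0, 0, -0.002, 0, 0],
  [0, 0, -0.002, 0, 0],
])

```text
t: 19.7
eef_pos: [0.576, 0.0489, 0.0686]
ee_rot: [3.117, -0.197, -0.209]
force: [-2.7, 0.7, 4.4]
width: 0.0006
gripper_force: 2.5
```

Call:
step_arm([
  [0, 0, -0.001, 0, 0],
  [0, 0, -0.002, 0, 0],
  [0, 0, -0.002, 0, 0],
])

```text
t: 20.0
eef_pos: [0.5759, 0.0489, 0.0661]
ee_rot: [3.117, -0.197, -0.209]
force: [-1.9, 0.2, 1.7]
width: 0.0002
gripper_force: 1.0
```

```bash
python3 - <<'E'
from m import *
f=grab('side');rs,b=blob(f,red(f),(310,210,335,245));print(rs,b)
E
```

```text
[316.73684211 231.34210526] [312 227  13   9  76]
```

Call:
step_arm([
  [0, 0, -0.001, 0, 0],
  [0, 0, -0.002, 0, 0],
  [0, 0, -0.002, 0, 0],
])

```text
t: 20.35
eef_pos: [0.5759, 0.0488, 0.0639]
ee_rot: [3.117, -0.197, -0.209]
force: [0.1, 0.8, -0.3]
width: 0.0006
gripper_force: 0.0
```

Call:
step_arm([
  [0, 0, -0.001, 0, 0],
  [0, 0, -0.001, 0, 0],
])

```text
t: 20.55
eef_pos: [0.5759, 0.0488, 0.0629]
ee_rot: [3.117, -0.197, -0.209]
force: [0.3, 0.4, 0.7]
width: 0.0006
gripper_force: 0.0
```

```bash
python3 - <<'E'
from m import *
f=grab('side');rs,b=blob(f,red(f),(310,210,335,245));print(rs,b)
E
```

```text
[316.79268293 232.70731707] [312 228  13  10  82]
```

Call:
step_arm([
  [0, 0, -0.0007, 0, 0],
  [0, 0, -0.0007, 0, 0],
])

```text
t: 20.8
eef_pos: [0.576, 0.0489, 0.0625]
ee_rot: [3.117, -0.197, -0.209]
force: [-0.9, 0.1, 0.7]
width: 0.0008
gripper_force: 0.5
```

Call:
step_arm([
  [0, 0, -0.0007, 0, 0],
  [0, 0, -0.0007, 0, 0],
])

```text
t: 21.0
eef_pos: [0.5761, 0.0488, 0.0621]
ee_rot: [3.117, -0.197, -0.209]
force: [-1.9, -1.0, 4.3]
width: 0.0002
gripper_force: 2.2
```

Stiff contact at the shut height: the lid is home. I retreat and verify.

Call:
step_arm([
  [0, 0, 0.01, 0, 0],
  [-0.005, 0, 0.04, 0, 0],
  [-0.01, 0, 0.08, 0, 0],
  [-0.03, -0.03, 0.12, 0, 0],
  [-0.04, -0.07, 0.16, 0, 0],
  [-0.04, -0.12, 0.18, 0, 0],
  [-0.04, -0.16, 0.18, 0, 0],
  [-0.04, -0.16, 0.18, 0, 0],
])

```text
t: 21.8
eef_pos: [0.5356, -0.1149, 0.2441]
ee_rot: [3.118, -0.2, -0.213]
force: [0.4, 0.7, -0.4]
width: 0.0001
gripper_force: 0.0
```

```bash
python3 - <<'E'
from m import *
f=grab('side','s9.png');t=grab('top')
rs,b=blob(f,red(f),(310,210,335,245)); rt,a=blob(t,red(t),(260,205,310,245));print(rs,b,rt,a,tri([t,f],[rt,rs]).round(4))
cv2.imwrite('pics/c8.png',f['color'])
E
```

```text
[317.83962264 232.19811321] [312 227  13  11 106] [290.5  230.45] [284 225  13  12 100] [0.5652 0.0533 0.0565]
```

View pics/c8.png

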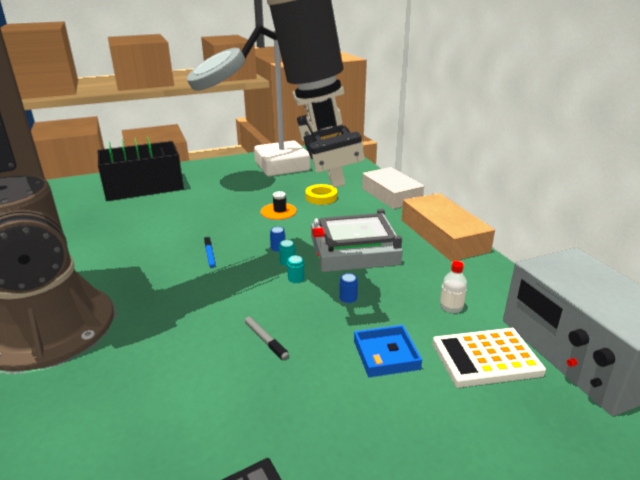

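The picture shows the loupe standing on the pad (279,203), the lid flat and shut with its tab at (318,232), and the bystanders where they were; the arm touches nothing.

```bash
python3 -c "
from station import arm
print(arm.job_done())"
```

```text
the job is handed in; nothing more can be done
None
```

The job is handed in (no verdict was returned): the loupe stands upright about 2 mm from the pad's centre, the lid clicked shut with only a light touch (about 4 N) once home, and no bystanders were touched; I got the hand's 11° lean by commanding out-of-reach poses, which held joint 3 at its limit (read 1.2516 against 1.25).

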